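# Set a peg clamp as end stop and press the bevelled block home in the gluing board

## Robot

A 7-joint arm with a two-finger parallel gripper is mounted at the origin on the work surface. World frame = base frame: x ahead of the robot, y to its left, z up, the work surface at z = 0. Lengths are in m, angles in rad, forces in N, time in s.
With the tool pointing down it reaches from about 0.35 to 0.9 m from the base axis. Payload 8.1 kg.
Tool frame: the origin (TCP) lies at the very end of the fingers, on their centre line; the grasp point (between the pads) lies 19 mm behind it (arm.tcp_to_grasp is the distance from the TCP to the grasp point, in m); z points along the fingers, y is the line along which they close (so a half turn about z gives the same grasp; the last joint's range is limited). The gripper opens to 92 mm and grips with 3 to 60 N. Pads are 19 mm wide; open, the fingers measure 130 mm over their backs; the gripper's body (75 mm by 190 mm) begins 47 mm behind the grasp point.
Start: joints at [-1.243, 0.434, 0.025, 1.573, -0.012, 1.134, -0.075], TCP at [0.261, 0.568, 0.227] pointing down, gripper open.
Joint ranges: [-2.62, 2.62], [-0.44, 2.09], [-1.27, 1.32], [0.08, 2.57], [-1.32, 4.46], [0.12, 2], [-2.74, 2.74]. Speed limits (rad/s): [2.22, 2.22, 3.01, 3.01, 3.14, 3.14, 3.14].

## Interface

Orientations are given as a rotation vector (axis times angle).
In Python, from cell import arm gives the robot as it stands.
- The arm moves only by the tool nudge_tcp, called after ">>>" in YAML: its name, and indented under it one key for each argument. Schema: {"type":"object","properties":{"segments":{"type":"array","items":{"type":"array","prefixItems":[{"type":"array","items":{"type":"number"},"minItems":3,"maxItems":3},{"type":"number"},{"type":"number"}],"minItems":3,"maxItems":3},"minItems":1,"maxItems":10},"clamp_n":{"type":"number"},"only":{"type":"string"},"quiet":{"type":"boolean"},"lines":{"type":"string"}},"required":["segments"],"additionalProperties":false}. segments is a list of rows, 1 to 10 of them, each written [[dx, dy, dz], turn, opening]: dx, dy, dz in m, then a turn about the tool's z in rad, then the opening from 0.0 (shut) to 1.0 (fully open); each row shifts and turns the commanded pose from where the row before left it, along the tool's axes as they then stand; what a row does not reach is not made up. A row lasts 1/10 s, in which the tool goes at most 0.05 m and 0.15 rad, less where a joint would pass 70% of its speed; a pose out of reach is approached as far as the arm can. The fingers move at their own pace and stop on an object; clamp_n is the grip in N (left out, the last holds). Time passes only in rows, so rows that do not move let the fingers close. The tool returns the time, the measured TCP pose, the force, the opening and the grip force at its end. only (a regular expression) keeps the lines of the reply that match it, lines (a string "A,B") keeps lines A to B, and quiet returns only ok. Input that does not fit is refused with a message, and nothing moves.
- arm.observe(): the state, without advancing time (a new reading comes with each control period).
- arm.get_image(name): name is "scene" or "side" or "wrist"; returns a dict with "image" (420x560x3 uint8, blue, green, red), "fx", "fy", "cx", "cy" (pixels), "cam_to_world" (4x4, takes a point from camera to world coordinates); the wrist camera has in their place "mount" (4x4, takes a point from camera to tool coordinates, whose origin is the TCP and whose axes are the flange's). Camera axes: x right, y down, z forward; pixel columns grow to the right and rows downward; lengths in m; the calibration is good to about 2 mm. The wrist camera is an equidistant fisheye: a pixel r from the principal point sees the ray r / f radians off the axis. A picture is of the moment at which its call begins: read the wrist's pose just before it. There is no depth.
- arm.sign_off(): hands the job in; it is judged then, once.
The state is a dict: "clock": time; "joints": joint angles; "dq": joint speeds; "joint_efforts": joint torques, N m; "position": TCP position; "ee_rot": TCP orientation; "force": force on the tool from outside, world axes, zero at the start; "ft_torque": the same for the moment, N m; "width": opening from 0.0 (shut) to 1.0 (fully open); "gripper_force": force on a finger pad.
Only numpy, scipy, OpenCV 4.12 (cv2) and the standard library are available. Lean on these libraries where they do the work, as an engineer would, in place of code of your own. Each camera call takes 0.05 s, during which the arm holds its last target. There are 200 camera calls.

## Task

Take the big spring clamp off its little stand and clip it over the top edge of the gluing board's fence, down in the notch, as an end stop. Then lay the bevelled block flat on the board on the robot's side of the fence, along the longer stretch of fence beside the clamp, square back against the fence and its end close up to the clamp (at most about a centimetre of gap), and press it firmly, down and back at once, into the corner of fence and board (its bevel is made for a diagonal push). Finish while still holding that push, as one would while glue grabs; do not knock over the cup or the paint bottle.

Things in the scene. Friction and masses are not known exactly. Their poses are not given: they have to be found in the camera images.
- board: gluing board: fixed white slab 160 x 360 x 18 mm lying on the table; origin at the centre of its underside, x across (towards the fence, roughly away from the robot), y along the fence, z up. Board and fence are fixed to the table.
- fence: plywood fence fixed on the board near its far long edge: 12 mm thick (x), 360 mm long (y), 60 mm high (z); origin at the middle of its underside (on the board's top face, 18 mm above the table), axes as the board's. The block goes against its face at x = -6 mm, towards the robot. Two 40 mm high buttresses on its far face at y = +-150 mm.
- notch (a point): middle of the floor of the saddle notch in the fence's top edge: notch 44 mm long, 6 mm deep, its centre 80 mm to the +y side of the fence's middle, so that its floor is 54 mm above the board. Same axes as the fence. The longer stretch of fence lies on its -y side.
- stand: clamp stand, fixed: a wooden foot 70 x 90 x 12 mm with an upright plywood strip 12 mm thick (x), 90 mm long (y), top edge 72 mm above the table; origin at the centre of its underside.
- clamp: wooden spring clamp like a big clothes-peg, 65 g, clipped astride the stand's strip at the start, jaws down. Origin on its hinge axis (its y axis), z up, x across. 24 mm wide along y. Jaws 9 mm thick reach 40 mm below the origin, tips flared, faces 12 mm apart on a strip. Crotch open: a clipped edge can stand up to the origin; at the start it is 10 mm below. Works either way round.
- handles (a point): on the clamp, between its two upright handle pads, 45 mm above the hinge. The pads reach 27 to 63 mm above the hinge and measure 61 mm over their outsides while clipped; squeezed along x to about 47 mm (some 9 N) they open the jaws by about 10 mm at the tips. Axes as the clamp's: those of the -x jaw, which tilts up to 0.17 rad about y when squeezed.
- clamp_jaw (a joint): hinge of the clamp's other jaw: 0 when the jaws are 12 mm apart (clipped), -0.15 closed on nothing, up to 0.34 rad (stop) when squeezed; a spring closes it, about 0.25 N m at 0 (roughly 10 N at the jaws).
- block: wooden block 48 (x) x 110 (y) x 42 mm (z), about 160 g, lying on the table; origin at the centre of its underside. Its back (+x face) is square; its front (-x) is upright for the lower 20 mm, then bevelled back over the upper 22 mm to x = -10 mm at the top (bevel about 58 degrees from level). Back to the fence, its +y end goes to the clamp.
- cup: open plastic cup standing on the table, 80 mm across, 110 mm high; origin at the centre of its underside.
- paint: paint bottle standing on the table, 42 mm across, 120 mm high; origin at the centre of its underside.

How it is judged:
By the outcome, as a careful person would: the job done as asked, in the order asked, and still so for the second after the job is handed in, while the arm keeps its last pose, push and grip.
It also fails if it takes over 72 s, if anything falls off the work surface, if the arm or the gripper's body presses on something with over 40 N, if the wrist force passes 120 N, or if a joint passes its speed limit or range.

## Working session

There is one attempt and no reset: what is moved stays moved. The work goes in short steps, Python scripts to look and compute and a tool call to move; the robot and the scene stay as the last step left them, time stands still between calls to the robot, and variables do not carry over. Pictures are saved under pics/ and viewed, at most 10 in all, crops included, and the job is handed in when it is done.

```bash
ls; mkdir -p pics
```

Run:
```python
from cell import arm
import cv2,numpy as np
o=arm.observe();print(o)
for n in["scene","side","wrist"]:
    d=arm.get_image(n);cv2.imwrite(f"pics/{n}0.png",d["image"])
    np.savez(f"pics/{n}0.npz",**d)
    print(n,{k:np.round(v,4).tolist() for k,v in d.items() if k!="image"})
```

```text
cell.py
pics
{'clock': 0.0, 'joints': array([-1.242594  ,  0.43522732,  0.02495535,  1.57410517, -0.01162158,
        1.13399358, -0.07509533]), 'dq': array([ 0.00143339, -0.0020534 , -0.00029778,  0.00167336,  0.00150928,
        0.00075505,  0.00231678]), 'joint_efforts': array([-6.58333556e-04, -6.67824841e+01,  9.84962024e-01, -3.14456928e+01,
       -6.05185842e-02,  4.27580858e-02,  1.34254760e-04]), 'position': array([0.2608207 , 0.56740776, 0.22593895]), 'ee_rot': array([-6.71523419e-01, -3.06875334e+00,  2.46996719e-03]), 'force': array([0.40320188, 0.37103747, 0.24187379]), 'ft_torque': array([-0.01726007, -0.01505137,  0.00250603]), 'gripper_force': 0.0, 'width': 0.9994021127031748}
scene {'fx': 428.2363, 'fy': 428.2363, 'cx': 278.3384, 'cy': 208.3396, 'cam_to_world': [[0.1013, 0.7734, -0.6258, 1.2018], [0.9948, -0.0813, 0.0606, -0.0767], [-0.004, -0.6287, -0.7776, 0.9122], [0.0, 0.0, 0.0, 1.0]]}
side {'fx': 396.0732, 'fy': 396.0732, 'cx': 278.6629, 'cy': 205.9947, 'cam_to_world': [[0.8495, -0.3876, 0.3579, 0.2078], [-0.5276, -0.6153, 0.5857, -0.5817], [-0.0068, -0.6864, -0.7272, 0.8174], [0.0, 0.0, 0.0, 1.0]]}
wrist {'fx': 325.1923, 'fy': 325.1923, 'cx': 277.9913, 'cy': 213.796, 'mount': [[-0.0008, -0.9674, -0.2534, 0.0668], [1.0, -0.0008, -0.0001, 0.0002], [-0.0001, -0.2534, 0.9674, -0.1586], [0.0, 0.0, 0.0, 1.0]]}
```

View pics/scene0.png

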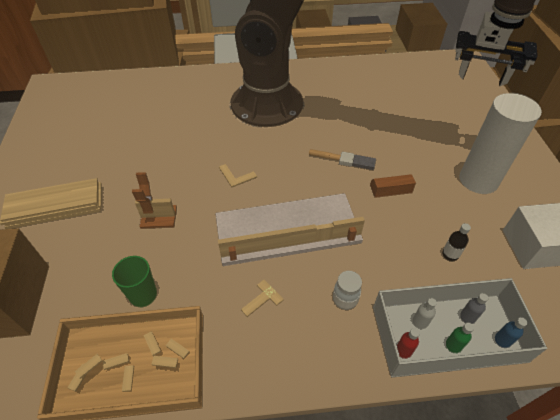

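View pics/side0.png

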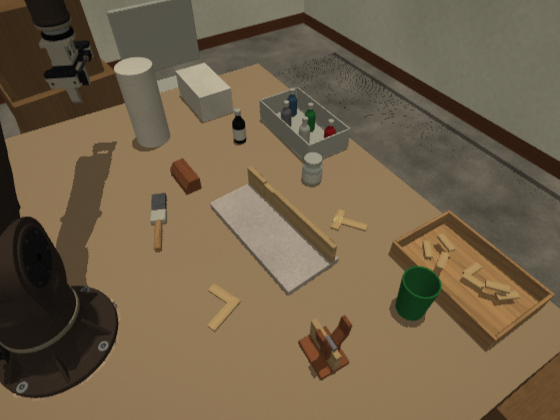

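The scene view shows the stand with clamp at about (155,205), the board and fence at about (290,230) with the notch near (325,228), the block at (393,186), the cup at (137,282) and a dark bottle at (456,243). In the side view the clamp is at (325,345) and the block at (186,176). Next I'll enlarge the key parts.

Run:
```python
import cv2,numpy as np
s=cv2.imread("pics/scene0.png");d=cv2.imread("pics/side0.png")
def c(im,x,y,w,h,k):return cv2.resize(im[y:y+h,x:x+w],None,fx=k,fy=k,interpolation=cv2.INTER_CUBIC)
a=np.zeros((600,800,3),np.uint8)
def put(i,x,y):
    a[y:y+i.shape[0],x:x+i.shape[1]]=i
put(c(s,205,190,170,75,3),0,0)         # 510x225
put(c(s,365,170,60,35,4),520,0)        # block scene 240x140
put(c(s,125,165,60,70,4),520,145)      # clamp scene 240x280
put(c(d,205,165,135,125,2.8),0,230)    # board side 378x350
put(c(d,165,150,45,50,3),385,230)      # block side 135x150
put(c(d,295,310,65,70,2.5),525,428)      # clamp side 
cv2.imwrite("pics/crops.png",a)
```

```text
Traceback (most recent call last):
ValueError: could not broadcast input array from shape (175,162,3) into shape (172,162,3)
```

Run:
```python
import cv2,numpy as np
s=cv2.imread("pics/scene0.png");d=cv2.imread("pics/side0.png")
def c(im,x,y,w,h,k):return cv2.resize(im[y:y+h,x:x+w],None,fx=k,fy=k,interpolation=cv2.INTER_CUBIC)
a=np.zeros((600,800,3),np.uint8)
def put(i,x,y):
    a[y:y+i.shape[0],x:x+i.shape[1]]=i
put(c(s,205,190,170,75,3),0,0)         # 510x225
put(c(s,365,170,60,35,4),520,0)        # block scene 240x140
put(c(s,125,165,60,70,4),520,145)      # clamp scene 240x280
put(c(d,205,165,135,130,2.8),0,230)    # board side 378x364
put(c(d,165,150,45,50,3),385,230)      # block side 135x150
put(c(d,295,312,65,68,2.5),525,428)      # clamp side 
cv2.imwrite("pics/crops.png",a)
```

```text
(no output)
```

View pics/crops.png

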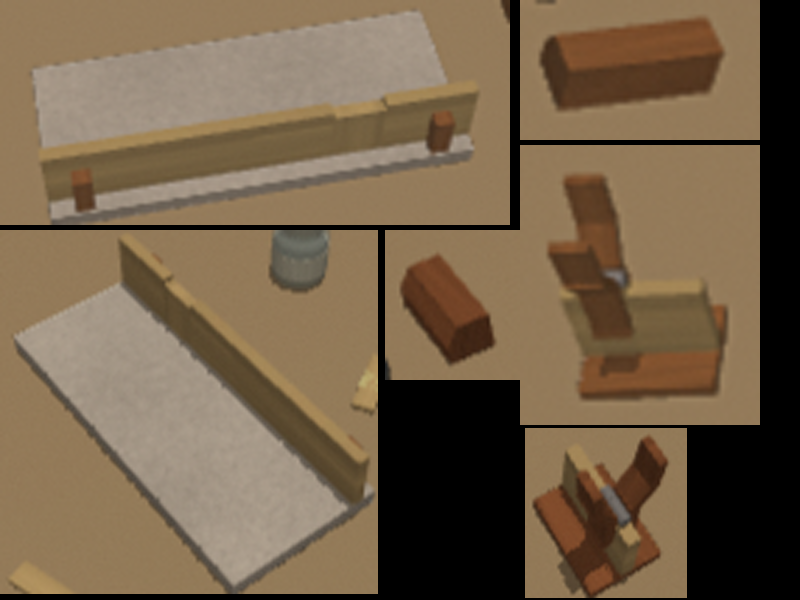

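The crops show corners of the board, fence, notch, block (back already away from the robot, bevel towards it) and stand clearly enough to fit poses. I'll fit x, y and yaw of each from both cameras.

Create h.py:
```python
import numpy as np,cv2
from scipy.optimize import least_squares
from scipy.spatial.transform import Rotation as R
C={n:dict(np.load(f"pics/{n}0.npz")) for n in["scene","side"]}
def proj(n,P):
    d=C[n];M=np.linalg.inv(d["cam_to_world"]);p=np.asarray(P)@M[:3,:3].T+M[:3,3]
    return np.c_[d["fx"]*p[:,0]/p[:,2]+d["cx"],d["fy"]*p[:,1]/p[:,2]+d["cy"]]
def ray(n,u,v,z):
    d=C[n];T=d["cam_to_world"];r=T[:3,:3]@[(u-d["cx"])/d["fx"],(v-d["cy"])/d["fy"],1]
    return T[:3,3]+r*(z-T[2,3])/r[2]
def loc(q,L):
    L=np.asarray(L,float);c,s=np.cos(q[2]),np.sin(q[2])
    return np.c_[q[0]+c*L[:,0]-s*L[:,1],q[1]+s*L[:,0]+c*L[:,1],L[:,2]]
def fit(obs,q0,f=lambda q,L:L):
    # obs: list (cam, local xyz mm, px)
    def res(q):
        o=[]
        for n in C:
            k=[b for b in obs if b[0]==n]
            if k:o.append(proj(n,loc(q,f(q,np.array([b[1] for b in k],float)/1e3)))-np.array([b[2] for b in k]))
        return np.vstack(o).ravel()
    s=least_squares(res,q0,loss="soft_l1");print(np.round(s.x,4),"\n",np.round(res(s.x).reshape(-1,2),1).tolist());return s.x
```

Run:
```python
from h import *
S=lambda x,y:(205+x/3,190+y/3);D=lambda x,y:(205+x/2.8,165+(y-230)/2.8)
F=1000 # marker: fence points have x offset by +1000mm
def f(q,L):
    L=L.copy();m=L[:,0]>.5;L[m,0]+=q[3]-1;return L
b=[("scene",(-80,-180,18),S(33,70)),("scene",(-80,180,18),S(418,12)),("scene",(80,-180,18),S(50,205)),("scene",(80,-180,0),S(52,220)),("scene",(80,180,18),S(472,141)),("scene",(80,180,0),S(472,157)),
("scene",(F+6,-180,78),S(42,162)),("scene",(F-6,-180,78),S(42,151)),("scene",(F+6,180,78),S(478,92)),("scene",(F-6,180,78),S(478,83)),("scene",(F-6,58,78),S(335,106)),("scene",(F-6,102,78),S(385,97)),
("side",(-80,180,18),D(15,338)),("side",(-80,-180,18),D(235,583)),("side",(80,-180,18),D(372,492)),("side",(F-6,-180,18),D(360,498)),("side",(F-6,-180,78),D(358,467)),("side",(F+6,-180,78),D(368,460)),("side",(F-6,180,78),D(121,239)),("side",(F-6,180,18),D(122,285))]
fit(b,[.6,0,0,.05],f)
S=lambda x,y:(365+(x-520)/4,170+y/4);D=lambda x,y:(165+(x-385)/3,150+(y-230)/3)
fit([("scene",(24,-55,42),S(562,68)),("scene",(24,55,42),S(721,52)),("scene",(24,-55,0),S(562,108)),("scene",(24,55,0),S(712,92)),("scene",(-10,-55,42),S(549,38)),("scene",(-10,55,42),S(706,20)),
("side",(24,55,42),D(437,256)),("side",(24,-55,42),D(488,320)),("side",(24,-55,0),D(493,346)),("side",(-24,-55,0),D(450,362)),("side",(-10,-55,42),D(462,322))],[.45,.2,0])
S=lambda x,y:(125+(x-520)/4,165+(y-145)/4);D=lambda x,y:(295+(x-525)/2.5,312+(y-428)/2.5)
fit([("scene",(6,-45,72),S(571,302)),("scene",(6,45,72),S(708,291)),("scene",(-6,45,72),S(702,281)),("scene",(-6,-45,72),S(562,291)),("scene",(35,-45,12),S(582,376)),("scene",(35,45,12),S(718,370)),("scene",(35,-45,0),S(584,397)),("scene",(35,45,0),S(716,389)),
("side",(-35,45,12),D(534,500)),("side",(-35,-45,0),D(592,597)),("side",(35,-45,12),D(660,549))],[.5,-.35,0])
for x,y in((550,247),(592,243),(566,177),(606,177)):print(ray("scene",*S(x,y),.145))
print("paint",ray("scene",453,256,0),"cup",ray("scene",140,300,0))
```

```text
[0.538  0.0098 0.0875 0.064 ] 
 [[-1.1, -2.2], [0.5, -2.2], [-0.4, 3.1], [-0.3, 2.0], [0.4, 1.3], [-0.7, 0.0], [-0.9, 0.2], [-1.5, -0.2], [0.8, 0.3], [-0.8, -0.5], [-1.3, -0.6], [-0.4, -0.4], [-2.2, -1.9], [-2.5, -0.0], [-0.2, -1.6], [-2.6, 0.6], [0.4, -3.3], [0.7, -3.3], [-0.6, -2.4], [0.4, -3.3]]
[0.4298 0.3173 0.0405] 
 [[0.8, 0.3], [-0.0, -0.1], [-1.8, 0.3], [-1.4, 0.0], [0.5, -1.3], [-0.4, -1.0], [1.0, -1.7], [0.1, -3.0], [0.5, -1.2], [0.1, -0.1], [-2.0, 0.9]]
[ 0.4649 -0.3295  0.0056] 
 [[-3.2, -0.8], [-1.8, -1.1], [-0.1, -2.1], [-0.5, -1.7], [-1.0, 3.8], [-0.3, 2.2], [-0.4, 1.2], [1.1, 0.2], [-2.4, -0.7], [-0.7, -0.5], [0.1, -2.2]]
[ 0.49337946 -0.3578291   0.145     ]
[ 0.49277687 -0.33315203  0.145     ]
[ 0.43581933 -0.35442566  0.145     ]
[ 0.43842225 -0.3297882   0.145     ]
paint [0.66633991 0.41455714 0.        ] cup [ 0.70803885 -0.35529711  0.        ]
```

>>> nudge_tcp:
  segments:
    - [[0, 0, 0], 0.15, 1]
    - [[0, 0, 0], 0.15, 1]
    - [[0, 0, 0], 0.15, 1]
    - [[0, 0, 0], 0.15, 1]
    - [[0, 0, 0], 0.15, 1]
    - [[0, 0, 0], 0.15, 1]
    - [[0, 0, 0], 0.15, 1]
    - [[0, 0, 0], 0.084, 1]

```text
clock: 0.95
position: [0.2608, 0.5677, 0.2264]
ee_rot: [2.221, 2.221, -0.001]
force: [-1.1, -0.0, 1.2]
width: 1.002
gripper_force: 0.0
```

>>> nudge_tcp:
  segments:
    - [[-0.045, 0.02, 0], 0, 1]
    - [[-0.045, 0.02, 0], 0, 1]
    - [[-0.045, 0.02, 0], 0, 1]
    - [[-0.045, 0.02, 0], 0, 1]
    - [[-0.045, 0.02, 0], 0, 1]
    - [[-0.045, 0.02, 0], 0, 1]
    - [[-0.045, 0.02, 0], 0, 1]
    - [[-0.045, 0.02, 0], 0, 1]
    - [[-0.045, 0.02, 0], 0, 1]
    - [[-0.045, 0.02, 0], 0, 1]

```text
clock: 1.95
position: [0.464, 0.1172, 0.2268]
ee_rot: [-2.214, -2.228, -0.001]
force: [1.2, 0.6, 0.1]
width: 1.001
gripper_force: 0.0
```

Create snap.py:
```python
import sys,cv2,numpy as np
from cell import arm
n,c=sys.argv[1],sys.argv[2]
o=arm.observe();d=arm.get_image(c)
cv2.imwrite(f"pics/{n}.png",d["image"]);np.savez(f"pics/{n}.npz",pos=o["position"],rot=o["ee_rot"],**d)
```

```bash
python3 snap.py w1 wrist
```

```text
(no output)
```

>>> nudge_tcp:
  segments:
    - [[-0.046, 0, 0], 0, 1]
    - [[-0.046, 0, 0], 0, 1]
    - [[-0.046, 0, 0], 0, 1]
    - [[-0.046, 0, 0], 0, 1]
    - [[-0.046, 0, 0], 0, 1]
    - [[-0.046, 0, 0], 0, 1]
    - [[-0.046, 0, 0], 0, 1]
    - [[-0.046, 0, 0], 0, 1]
    - [[-0.046, 0, 0], 0, 1]
    - [[-0.046, 0, 0], 0, 1]

```text
clock: 3.0
position: [0.4664, -0.3422, 0.2265]
ee_rot: [-2.214, -2.228, -0.0]
force: [0.7, 0.1, 0.7]
width: 1.0
gripper_force: 0.0
```

>>> nudge_tcp:
  segments:
    - [[0, 0, 0], 0, 1]
    - [[0, 0, 0], 0, 1]

```text
clock: 3.2
position: [0.4657, -0.3419, 0.2262]
ee_rot: [-2.217, -2.224, 0.001]
force: [0.2, 1.1, 0.1]
width: 1.0
gripper_force: 0.0
```

```bash
python3 snap.py w2 wrist
```

Run:
```python
import cv2,numpy as np
a=cv2.imread("pics/w1.png");b=cv2.imread("pics/w2.png")
cv2.imwrite("pics/w12.png",np.hstack([cv2.resize(a,(400,300)),cv2.resize(b,(400,300))]))
```

```text
(no output)
```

View pics/w2.png

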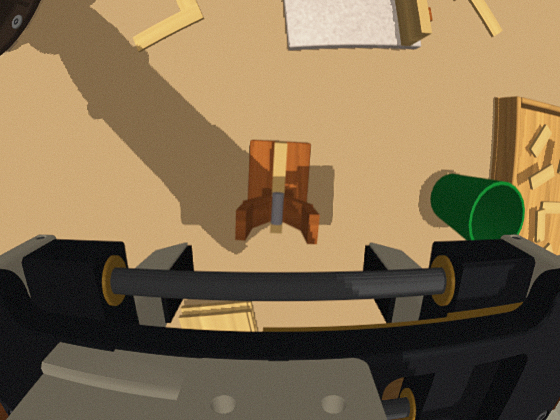

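View pics/w1.png

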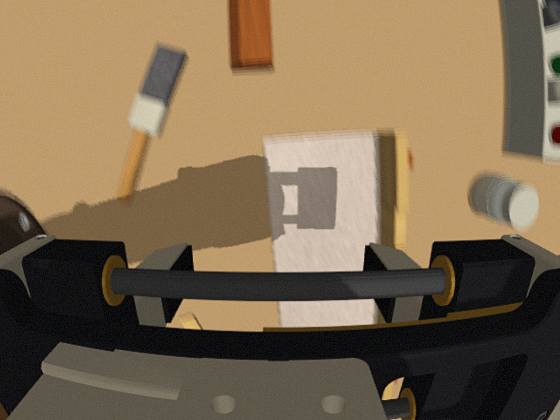

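w2 shows the clamp: left handle outer edge around (237,208)–(236,240), right around (318,210)–(317,243), strip end at (274–287,142), foot (250,141)/(310,143). w1 shows the board and fence with the notch, and the block end at (231–273,68).

Add to h.py:
```python
def wproj(n,P):
    d=np.load(f"pics/{n}.npz");m=d["mount"];Rt=R.from_rotvec(d["rot"]).as_matrix()
    p=(np.asarray(P)-d["pos"])@Rt;p=(p-m[:3,3])@m[:3,:3]
    t=np.arctan2(np.hypot(p[:,0],p[:,1]),p[:,2]);a=np.arctan2(p[:,1],p[:,0])
    return np.c_[d["cx"]+d["fx"]*t*np.cos(a),d["cy"]+d["fy"]*t*np.sin(a)]
def wfit(n,L,px,q0,f=lambda q,L:L):
    L=np.array(L,float)/1e3;px=np.array(px,float)
    res=lambda q:(wproj(n,loc(q,f(q,L)))-px).ravel()
    s=least_squares(res,q0,loss="soft_l1");print(np.round(s.x,4),np.round(res(s.x).reshape(-1,2),1).tolist());return s.x
```

Run:
```python
from h import *
print("stand");wfit("w2",[(-6,45,72),(6,45,72),(-35,45,12),(35,45,12)],[(274,142),(287,142),(250,141),(310,143)],[.465,-.33,0])
print("clamp");wfit("w2",[(-30.5,12,145),(-30.5,-12,145),(30.5,12,145),(30.5,-12,145)],[(237,208),(236,240),(318,210),(317,243)],[.465,-.34,0])
print("board -y end from w2");wfit("w2",[(-80,-180,18),(80,-180,18)],[(287,49),(420,47)],[.54,.01,.08])
```

Run:
```python
import cv2
a=cv2.imread("pics/w1.png")[100:260,220:460];b=cv2.imread("pics/w2.png")[0:80,230:470]
import numpy as np
cv2.imwrite("pics/w1c.png",np.vstack([cv2.resize(i,None,fx=2.5,fy=2.5,interpolation=2) for i in(a,b)]))
```

```text
stand
[ 0.4676 -0.331  -0.0292] [[0.2, 0.6], [-0.3, 1.0], [-0.6, -1.0], [0.7, -1.0]]
clamp
[ 0.466  -0.3462 -0.0257] [[0.6, 1.0], [1.7, -1.2], [-0.6, 1.2], [-1.5, -2.1]]
board -y end from w2
[0.5381 0.0068 0.0992] [[-0.0, 0.0], [0.0, -0.0]]
```

View pics/w1c.png

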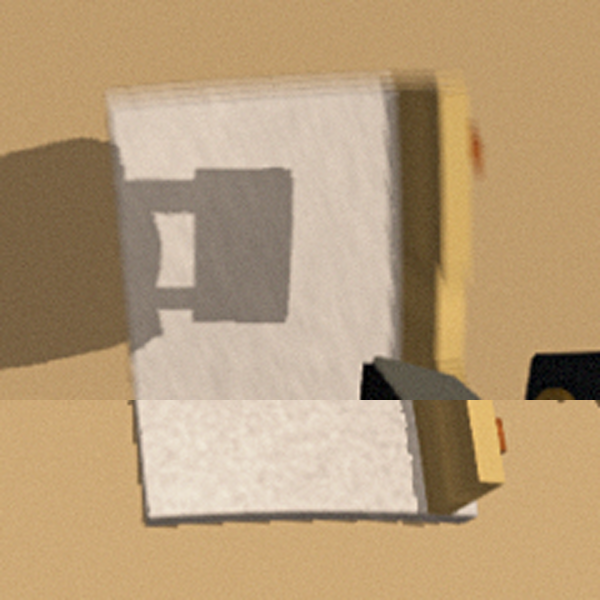

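>>> nudge_tcp:
  segments:
    - [[-0.004, 0, 0.02], 0.02, 1]
    - [[0, 0, 0.03], 0, 1]
    - [[0, 0, 0.03], 0, 1]
    - [[0, 0, 0.025], 0, 1]
    - [[0, 0, 0.013], 0, 1]
    - [[0, 0, 0], 0, 1]
    - [[0, 0, 0], 0, 1]

```text
clock: 3.95
position: [0.4671, -0.3446, 0.1095]
ee_rot: [2.236, 2.206, 0.001]
force: [-0.4, -0.2, 0.3]
width: 0.999
gripper_force: 0.0
```

>>> nudge_tcp:
  segments:
    - [[0, 0, 0], 0, 0.52]
    - [[0, 0, 0], 0, 0.52]
    - [[0, 0, 0], 0, 0.52]
    - [[0, 0, 0], 0, 0.52]
    - [[0, 0, 0], 0, 0.52]
    - [[0, 0, 0], 0, 0.52]
    - [[0, 0, 0], 0, 0.52]
    - [[0, 0, 0], 0, 0.52]
  clamp_n: 20

```text
clock: 4.75
position: [0.4665, -0.3447, 0.1086]
ee_rot: [-2.237, -2.206, -0.0]
force: [-0.5, 0.2, 0.1]
width: 0.524
gripper_force: 22.5
```

```bash
python3 snap.py side1 side;python3 snap.py scene1 scene
```

Run:
```python
import cv2,numpy as np
b=cv2.imread("pics/side1.png")[240:390,260:410];a=cv2.imread("pics/scene1.png")[100:250,80:230]
cv2.imwrite("pics/g1.png",np.hstack([cv2.resize(i,(400,400),interpolation=2) for i in(a,b)]))
```

```text
(no output)
```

View pics/g1.png

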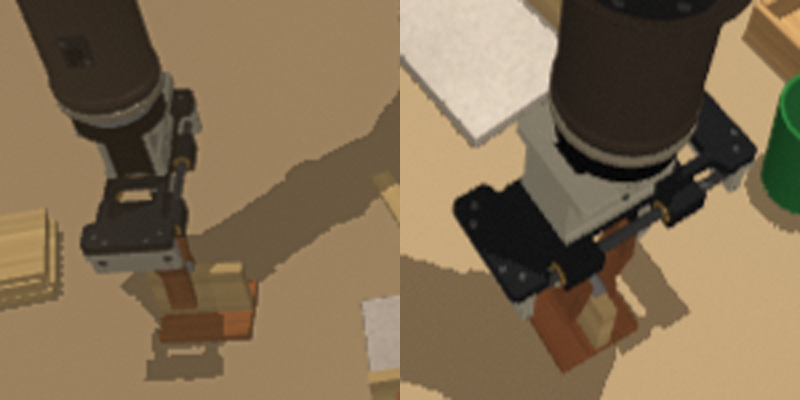

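The clamp is gripped by both handles (about 48 mm, 22 N). The pictures show the jaws spread and centred on the strip. Lifting it now.

>>> nudge_tcp:
  segments:
    - [[0, 0, -0.01], 0, 0.52]
    - [[0, 0, -0.015], 0, 0.52]
    - [[0, 0, -0.02], 0, 0.52]
    - [[0, 0, -0.03], 0, 0.52]
    - [[0, 0, -0.035], 0, 0.52]
    - [[0, 0, 0], 0, 0.52]

```text
clock: 5.45
position: [0.4682, -0.3472, 0.2246]
ee_rot: [2.232, 2.199, 0.003]
force: [0.8, -0.2, -1.5]
width: 0.525
gripper_force: 22.5
```

>>> nudge_tcp:
  segments:
    - [[0.03, 0.01, 0], 0, 0.52]
    - [[0.04, 0.014, 0], 0, 0.52]
    - [[0.045, 0.015, 0], 0, 0.52]
    - [[0.045, 0.015, 0], 0, 0.52]
    - [[0.045, 0.015, 0], 0, 0.52]
    - [[0.045, 0.015, 0], 0, 0.52]
    - [[0.045, 0.015, 0], 0, 0.52]
    - [[0.04, 0.015, 0], -0.05, 0.52]
    - [[0.03, 0.015, 0], -0.055, 0.52]
    - [[0, 0, 0], 0, 0.52]

```text
clock: 6.45
position: [0.6005, 0.0256, 0.2187]
ee_rot: [-2.106, -2.33, -0.003]
force: [0.9, 0.6, -1.2]
width: 0.529
gripper_force: 22.5
```

>>> nudge_tcp:
  segments:
    - [[0, 0, 0], 0, 0.52]
    - [[0, 0, 0], 0, 0.52]

```text
clock: 6.65
position: [0.5987, 0.0174, 0.2191]
ee_rot: [2.12, 2.317, -0.001]
force: [0.5, -0.8, -0.4]
width: 0.522
gripper_force: 22.5
```

```bash
python3 snap.py w3 wrist;python3 snap.py side2 side
```

Run:
```python
import cv2,numpy as np
a=cv2.imread("pics/w3.png");b=cv2.imread("pics/side2.png")[120:280,170:350]
c=np.zeros((600,800,3),np.uint8);c[:420,:560]=a
c[420:580,560:740]=b
c[0:240,560:800]=cv2.resize(a[120:240,230:350],(240,240),interpolation=2)
cv2.imwrite("pics/g2.png",c)
```

```text
(no output)
```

View pics/g2.png

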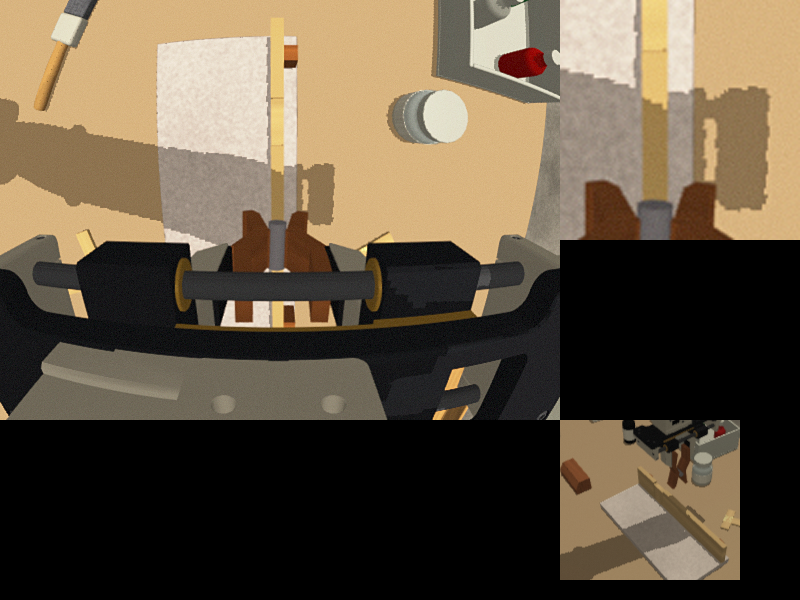

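w3 shows the fence nearly aligned with the view: the top strip at u≈271–284, notch ends at v≈98 and v≈145, fence end at v≈18, board corners at (157,45) and (297,37). The clamp hangs straight with its jaws open.

Run:
```python
from h import *
im=cv2.imread("pics/w3.png").astype(int)
for v in(22,40,60,80,110,130,155,180):
    r=im[v,255:300];s=r[:,2]-r[:,0];g=np.abs(np.diff(im[v,255:300].sum(1)));print(v,[255+i for i in np.argsort(-g)[:5]])
c=im[5:200,277].sum(1);g=np.diff(c);print([(5+i,g[i]) for i in np.argsort(-abs(g))[:8]])
q=wfit("w3",[(-6,180,78),(6,180,78),(-6,102,78),(6,102,78),(-6,58,78),(6,58,78),(-144,180,18),(16,180,18)],[(271,18),(284,18),(270.5,98),(284,98),(271,145),(284,145),(157,45),(297,37)],[.602,.015,.09])
print("notch",loc(q,[(0,.08,.072)]))
d=np.load("pics/w3.npz");print(d["pos"],R.from_rotvec(d["rot"]).as_matrix().round(4).tolist())
hinge=d["pos"]-np.array([0,0,.0266]);print("hinge px",wproj("w3",[hinge+[-.0012,.012,0],hinge]))
```

```text
22 [np.int64(283), np.int64(259), np.int64(256), np.int64(281), np.int64(261)]
40 [np.int64(266), np.int64(295), np.int64(283), np.int64(269), np.int64(296)]
60 [np.int64(283), np.int64(297), np.int64(266), np.int64(265), np.int64(296)]
80 [np.int64(265), np.int64(266), np.int64(270), np.int64(283), np.int64(295)]
110 [np.int64(266), np.int64(296), np.int64(270), np.int64(297), np.int64(295)]
130 [np.int64(266), np.int64(296), np.int64(270), np.int64(283), np.int64(297)]
155 [np.int64(266), np.int64(283), np.int64(295), np.int64(270), np.int64(265)]
180 [np.int64(283), np.int64(295), np.int64(296), np.int64(270), np.int64(293)]
[(np.int64(171), np.int64(-139)), (np.int64(98), np.int64(83)), (np.int64(96), np.int64(-82)), (np.int64(170), np.int64(-73)), (np.int64(144), np.int64(-48)), (np.int64(24), np.int64(-32)), (np.int64(126), np.int64(-25)), (np.int64(132), np.int64(-24))]
[0.5996 0.0129 0.0858] [[0.3, -0.0], [0.3, 0.0], [0.5, 0.0], [0.3, 0.0], [0.0, 0.7], [0.1, 0.7], [-4.2, -1.3], [-4.6, -1.3]]
notch [[0.59275839 0.09262626 0.072     ]]
[0.59868813 0.01738846 0.21912337] [[-0.0885, 0.9961, 0.0002], [0.9961, 0.0885, -0.0007], [-0.0007, 0.0001, -1.0]]
hinge px [[276.13412138 225.07764336]
 [276.40400992 244.15193798]]
```

>>> nudge_tcp:
  segments:
    - [[0.03, 0, 0], 0, 0.52]
    - [[0.03, 0, 0], 0, 0.52]
    - [[0.017, 0, 0], 0, 0.52]
    - [[0, 0, 0.03], 0, 0.52]
    - [[0, 0, 0.01], 0, 0.52]
    - [[0, 0, 0], 0, 0.52]
    - [[0, 0, 0], 0, 0.52]
    - [[0, 0, 0], 0, 0.52]

```text
clock: 7.55
position: [0.5928, 0.0948, 0.1798]
ee_rot: [2.119, 2.318, 0.002]
force: [-0.8, 0.1, -0.3]
width: 0.522
gripper_force: 22.5
```

```bash
python3 snap.py w4 wrist; python3 snap.py side4 side; python3 snap.py scene4 scene;python3 - <<'E'
import cv2,numpy as np
c=np.zeros((600,800,3),np.uint8)
c[:400,:400]=cv2.resize(cv2.imread("pics/w4.png")[80:280,180:380],(400,400),interpolation=2)
c[:400,400:]=cv2.resize(cv2.imread("pics/side4.png")[110:250,200:340],(400,400),interpolation=2)
c[400:,:400]=cv2.resize(cv2.imread("pics/scene4.png")[175:250,270:420],(400,200),interpolation=2)
cv2.imwrite("pics/g3.png",c)
E
```

```text
(no output)
```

View pics/g3.png

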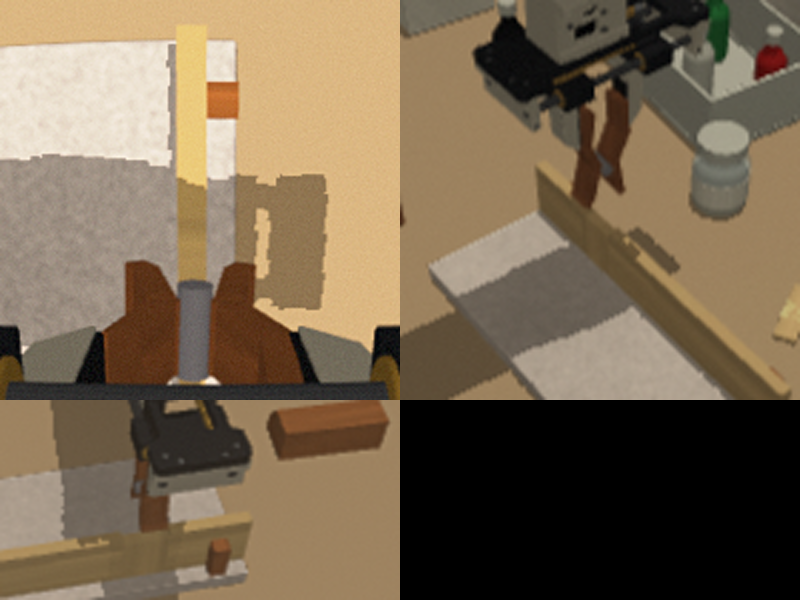

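The crop shows the fence (u≈192) centred between the open jaws, hinge at u≈195, with the clamp above the notch. I can lower it.

>>> nudge_tcp:
  segments:
    - [[0, 0, 0.02], 0, 0.52]
    - [[0, 0, 0.02], 0, 0.52]
    - [[0, 0, 0.015], 0, 0.52]
    - [[0, 0, 0.01], 0, 0.52]
    - [[0, 0, 0.006], 0, 0.52]
    - [[0, 0, 0], 0, 0.52]
    - [[0, 0, 0], 0, 0.52]
    - [[0, 0, 0], 0, 0.52]

```text
clock: 8.5
position: [0.5925, 0.0957, 0.1084]
ee_rot: [2.118, 2.32, 0.002]
force: [1.0, 0.4, -0.5]
width: 0.523
gripper_force: 22.5
```

>>> nudge_tcp:
  segments:
    - [[0, 0, 0], 0, 0.58]
    - [[0, 0, 0], 0, 0.63]
    - [[0, 0, 0], 0, 0.68]
    - [[0, 0, 0], 0, 0.8]
    - [[0, 0, 0], 0, 1]
    - [[0, 0, 0], 0, 1]
    - [[0, 0, 0], 0, 1]
    - [[0, 0, 0], 0, 1]

```text
clock: 9.3
position: [0.5921, 0.0957, 0.1078]
ee_rot: [2.118, 2.32, 0.0]
force: [-0.6, -0.9, 0.1]
width: 0.995
gripper_force: 0.0
```

>>> nudge_tcp:
  segments:
    - [[0, 0, -0.02], 0, 1]
    - [[0, 0, -0.03], 0, 1]
    - [[0, 0, -0.04], 0, 1]
    - [[0, 0, -0.04], 0, 1]
    - [[-0.04, -0.02, 0], 0, 1]
    - [[-0.04, -0.02, 0], 0, 1]
    - [[-0.02, 0, 0], 0, 1]
    - [[0, 0, 0], 0, 1]
    - [[0, 0, 0], 0, 1]
    - [[0, 0, 0], 0, 1]

```text
clock: 10.3
position: [0.5615, -0.0062, 0.2375]
ee_rot: [-2.116, -2.321, -0.0]
force: [0.2, -0.7, 0.6]
width: 1.0
gripper_force: 0.0
```

```bash
python3 snap.py w5 wrist;python3 snap.py scene5 scene;python3 snap.py side5 side;python3 - <<'E'
import cv2,numpy as np
c=np.zeros((600,800,3),np.uint8)
c[:420,:560]=cv2.imread("pics/w5.png")
c[420:,:360]=cv2.resize(cv2.imread("pics/scene5.png")[175:265,280:460],(360,180),interpolation=2)
c[420:600,400:800]=cv2.resize(cv2.imread("pics/side5.png")[130:220,150:350],(400,180),interpolation=2)
cv2.imwrite("pics/g4.png",c)
E
```

```text
(no output)
```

View pics/g4.png

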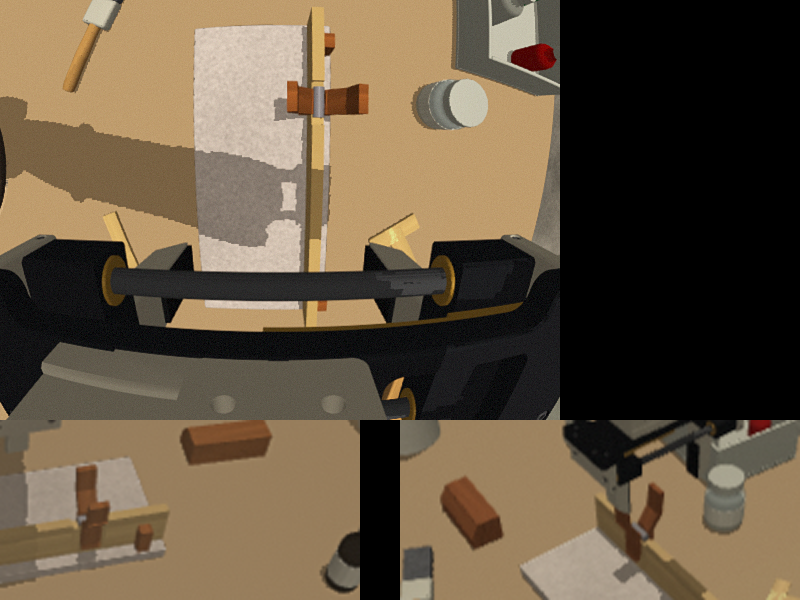

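g4 shows the clamp clipped squarely in the notch: hinge at (319,86–117) in the wrist view, handles upright. The side and scene crops show the cup-free block area unchanged. Now I go above the block and measure the block and clamp numerically.

>>> nudge_tcp:
  segments:
    - [[0.04, -0.015, 0], 0, 1]
    - [[0.04, -0.015, 0], 0, 1]
    - [[0.04, -0.015, 0], 0, 1]
    - [[0.04, -0.015, 0], 0, 1]
    - [[0.04, -0.015, 0], 0, 1]
    - [[0.04, -0.015, 0], 0, 1]
    - [[0.04, -0.016, 0], 0, 1]
    - [[0, 0, 0], 0, 1]
    - [[0, 0, 0], 0, 1]
    - [[0, 0, 0], 0, 1]

```text
clock: 11.45
position: [0.4307, 0.2609, 0.2377]
ee_rot: [2.119, 2.319, -0.0]
force: [-0.0, -0.6, 0.5]
width: 0.999
gripper_force: 0.0
```

```bash
python3 snap.py w6 wrist;python3 - <<'E'
from h import *
# clamp hinge ends & fence in w5
q=wfit("w5",[(0,12,82),(0,-12,82)],[(319,86),(319,117)],[.593,.094,.09]);F=[.5996,.0129,.0858]
c,s=np.cos(F[2]),np.sin(F[2]);d=q[:2]-F[:2];print("clamp in fence",c*d[0]+s*d[1],-s*d[0]+c*d[1])
im=cv2.imread("pics/w6.png");hsv=cv2.cvtColor(im,cv2.COLOR_BGR2HSV)
Q=[.4298,.3173,.0405]
P=wproj("w6",loc(Q,np.array([(x,y,z) for x,z in((-24,0),(24,0),(-10,42),(24,42)) for y in(-55,55)])/1e3));print(P.round(0).tolist())
u,v=P.mean(0).astype(int);print(hsv[v-4:v+5:4,u-8:u+9:8].reshape(-1,3).tolist(),"bg",hsv[v,u+70].tolist())
m=((hsv[...,0]<11)&(hsv[...,1]>120)).astype(np.uint8)
n,l,st,ce=cv2.connectedComponentsWithStats(m)
for i in range(1,n):
    if st[i,4]>300:print(st[i],ce[i].round(1))
cv2.imwrite("pics/m6.png",m*255)
E
```

```text
[0.5927 0.0932 0.0967] [[-0.0, 3.5], [0.0, -3.0]]
clamp in fence 1.8355441620237188e-05 0.08059462215627274
[[259.0, 183.0], [263.0, 94.0], [298.0, 185.0], [303.0, 96.0], [269.0, 190.0], [274.0, 90.0], [300.0, 192.0], [306.0, 92.0]]
[[13, 194, 179], [13, 197, 167], [13, 197, 171], [13, 193, 177], [13, 189, 162], [13, 201, 166], [12, 192, 181], [13, 192, 166], [13, 195, 173]] bg [18, 103, 195]
```

Run:
```python
from h import *
im=cv2.imread("pics/w6.png");hsv=cv2.cvtColor(im,cv2.COLOR_BGR2HSV)
m=((hsv[...,0]<16)&(hsv[...,1]>150)&(hsv[...,2]>40)).astype(np.uint8);m[200:]=0
n,l,st,ce=cv2.connectedComponentsWithStats(m)
for i in range(1,n):
    if st[i,4]>300:print(st[i],ce[i].round(1))
i=l[140,282];M=(l==i)
L=np.array([(x,y,z) for x,z in((-24,0),(24,0),(-24,20),(-10,42),(24,42)) for y in(-55,55)])/1e3
yy,xx=np.mgrid[60:230,220:340]
def iou(q):
    h=cv2.convexHull(wproj("w6",loc(q,L)).astype(np.float32)*8)  # subpixel
    k=np.zeros((420,560),np.uint8);cv2.fillConvexPoly(k,np.round(h).astype(np.int32),1,shift=3)
    k[200:]=0;k=k>0
    return -(k&M).sum()/(k|M).sum()
from scipy.optimize import minimize
s=minimize(iou,[.4298,.3173,.0405],method="Nelder-Mead",options=dict(initial_simplex=[[.43,.317,.04],[.436,.317,.04],[.43,.324,.04],[.43,.317,.12]]))
print(s.x,s.fun)
np.set_printoptions(suppress=True)
print(im[140,250:315].sum(1).tolist())
d=np.load("pics/w6.npz");t=s.x[:2]-d["pos"][:2];A=R.from_rotvec(d["rot"]).as_matrix();print("tool",A[:2,0]@t,A[:2,1]@t,"toolyaw",np.arctan2(A[1,1],A[0,1]))
```

```text
[ 259   90   46  102 4252] [281.3 139.9]
[0.42961548 0.31785809 0.05867688] -0.9690063810391978
[476, 476, 473, 468, 480, 462, 471, 470, 486, 467, 227, 178, 200, 184, 186, 213, 223, 197, 161, 192, 194, 241, 273, 305, 321, 320, 307, 298, 294, 272, 299, 274, 299, 297, 299, 308, 312, 332, 311, 319, 307, 291, 317, 295, 288, 298, 287, 289, 278, 261, 304, 303, 323, 426, 469, 470, 466, 474, 477, 469, 480, 478, 468, 463, 482]
tool 0.05681446799674857 0.004000328398644135 toolyaw 0.09010664981942536
```

>>> nudge_tcp:
  segments:
    - [[0.03, 0.003, 0], 0.031, 1]
    - [[0.0268, 0, 0], 0, 1]
    - [[0, 0, 0.04], 0, 1]
    - [[0, 0, 0.04], 0, 1]
    - [[0, 0, 0.04], 0, 1]
    - [[0, 0, 0.04], 0, 1]
    - [[0, 0, 0.035], 0, 1]
    - [[0, 0, 0.025], 0, 1]
    - [[0, 0, 0.0115], 0, 1]
    - [[0, 0, 0], 0, 1]

```text
clock: 12.5
position: [0.4291, 0.3172, 0.0052]
ee_rot: [2.156, 2.285, -0.004]
force: [0.0, -0.7, 0.6]
width: 1.0
gripper_force: 0.0
```

>>> nudge_tcp:
  segments:
    - [[0, 0, 0], 0, 1]
    - [[0, 0, 0], 0, 0.6]
    - [[0, 0, 0], 0, 0.4]
    - [[0, 0, 0], 0, 0.4]
    - [[0, 0, 0], 0, 0.4]
    - [[0, 0, 0], 0, 0.4]
    - [[0, 0, 0], 0, 0.4]
    - [[0, 0, 0], 0, 0.4]
  clamp_n: 25

```text
clock: 13.3
position: [0.4289, 0.3186, 0.0063]
ee_rot: [-2.154, -2.287, -0.0]
force: [0.4, 0.6, 1.3]
width: 0.521
gripper_force: 25.0
```

>>> nudge_tcp:
  segments:
    - [[0, 0, -0.02], 0, 0.4]
    - [[0, 0, -0.04], 0, 0.4]
    - [[0, 0, -0.045], 0, 0.4]
    - [[0, 0, -0.045], 0, 0.4]
    - [[0, 0, -0.045], 0, 0.4]
    - [[0, 0, -0.01], 0, 0.4]
    - [[0, 0, 0], 0, 0.4]

```text
clock: 14.0
position: [0.4296, 0.3192, 0.2126]
ee_rot: [-2.153, -2.287, -0.005]
force: [-0.0, -0.6, -1.8]
width: 0.521
gripper_force: 25.0
```

>>> nudge_tcp:
  segments:
    - [[-0.03, 0.01, 0], 0, 0.4]
    - [[-0.04, 0.012, 0], 0, 0.4]
    - [[-0.04, 0.012, 0], 0, 0.4]
    - [[-0.04, 0.012, 0], 0, 0.4]
    - [[-0.04, 0.012, 0], 0, 0.4]
    - [[-0.04, 0.012, 0], 0, 0.4]
    - [[-0.04, 0.01, 0], 0, 0.4]
    - [[-0.037, 0.0058, 0], 0, 0.4]
    - [[0, 0, 0], -0.026, 0.4]
    - [[0, 0, 0], 0, 0.4]

```text
clock: 15.0
position: [0.5319, 0.0162, 0.2092]
ee_rot: [-2.125, -2.311, 0.005]
force: [0.0, 0.6, -2.4]
width: 0.523
gripper_force: 25.0
```

>>> nudge_tcp:
  segments:
    - [[0, 0, 0], 0, 0.4]
    - [[0, 0, 0], 0, 0.4]

```text
clock: 15.2
position: [0.5324, 0.0187, 0.2104]
ee_rot: [-2.121, -2.316, 0.001]
force: [-1.0, -0.7, -1.5]
width: 0.518
gripper_force: 25.0
```

>>> nudge_tcp:
  segments:
    - [[-0.0015, 0, 0.04], 0, 0.4]
    - [[0, 0, 0.04], 0, 0.4]
    - [[0, 0, 0.04], 0, 0.4]
    - [[0, 0, 0.03], 0, 0.4]
    - [[0, 0, 0.02], 0, 0.4]
    - [[0, 0, 0.01], 0, 0.4]
    - [[0, 0, 0], 0, 0.4]
    - [[0, 0, 0], 0, 0.4]
    - [[0, 0, 0.003], 0, 0.4]
    - [[0, 0, 0], 0, 0.4]

```text
clock: 16.2
position: [0.5336, 0.016, 0.0289]
ee_rot: [2.123, 2.315, 0.002]
force: [0.2, -0.6, -2.0]
width: 0.52
gripper_force: 25.0
```

>>> nudge_tcp:
  segments:
    - [[0, 0, 0.002], 0, 0.4]
    - [[0, 0, 0], 0, 0.4]
    - [[0, 0, 0.001], 0, 0.4]
    - [[0, 0, 0], 0, 0.4]

```text
clock: 16.6
position: [0.5331, 0.0158, 0.0252]
ee_rot: [-2.124, -2.315, 0.0]
force: [0.4, -0.9, -1.2]
width: 0.522
gripper_force: 25.0
```

>>> nudge_tcp:
  segments:
    - [[0, 0, 0.001], 0, 0.4]
    - [[0, 0, 0.0005], 0, 0.4]
    - [[0, 0, 0], 0, 0.4]
    - [[0, 0, 0], 0, 0.4]

```text
clock: 17.0
position: [0.5332, 0.0157, 0.0243]
ee_rot: [-2.124, -2.315, -0.001]
force: [-2.4, 0.7, 8.3]
width: 0.523
gripper_force: 25.0
```

>>> nudge_tcp:
  segments:
    - [[0, 0, 0], 0, 0.56]
    - [[0, 0, 0], 0, 0.6]
    - [[0, 0, 0], 0, 0.64]
    - [[0, 0, 0], 0, 0.66]
    - [[0, 0, 0], 0, 0.66]
    - [[0, 0, -0.02], 0, 0.66]
    - [[0, 0, -0.04], 0, 0.66]
    - [[0, 0, -0.04], 0, 0.66]
    - [[0, 0, -0.04], 0, 0.66]
    - [[0, 0, 0], 0, 0.66]

```text
clock: 18.0
position: [0.5362, 0.0155, 0.1686]
ee_rot: [2.121, 2.311, 0.01]
force: [0.3, -0.4, -1.0]
width: 0.66
gripper_force: 0.0
```

>>> nudge_tcp:
  segments:
    - [[0, -0.03, 0], 0, 0]
    - [[0, -0.03, 0], 0, 0]
    - [[0, 0, 0], 0, 0]
    - [[0, 0, 0.04], 0, 0]
    - [[0, 0, 0.04], 0, 0]
    - [[0, 0, 0.04], 0, 0]
    - [[0, 0, 0.022], 0, 0]
    - [[0, 0, 0], 0, 0]
    - [[0, 0, 0], 0, 0]
    - [[0, 0, 0], 0, 0]
  clamp_n: 30

```text
clock: 19.0
position: [0.4736, 0.0105, 0.0215]
ee_rot: [2.124, 2.315, -0.0]
force: [-0.8, 0.0, -0.1]
width: 0.007
gripper_force: 0.0
```

>>> nudge_tcp:
  segments:
    - [[0, 0.005, 0], 0, 0]
    - [[0, 0.005, 0], 0, 0]
    - [[0, 0.005, 0], 0, 0]
    - [[0, 0.005, 0], 0, 0]
    - [[0, 0.005, 0], 0, 0]
    - [[0, 0.005, 0], 0, 0]
    - [[0, 0.005, 0], 0, 0]
    - [[0, 0, 0], 0, 0]
    - [[0, 0, 0], 0, 0]

```text
clock: 19.9
position: [0.5088, 0.0136, 0.0217]
ee_rot: [2.123, 2.314, 0.001]
force: [0.9, 0.5, 0.4]
width: 0.008
gripper_force: 0.0
```

```bash
python3 snap.py w7 wrist; python3 snap.py side7 side
```

>>> nudge_tcp:
  segments:
    - [[0, 0.004, 0], 0, 0]
    - [[0, 0.004, 0], 0, 0]
    - [[0, 0.004, 0], 0, 0]
    - [[0, 0, 0], 0, 0]
    - [[0, 0, 0], 0, 0]

```text
clock: 20.5
position: [0.5205, 0.0146, 0.0217]
ee_rot: [2.124, 2.315, 0.0]
force: [-0.8, -0.2, 1.1]
width: 0.004
gripper_force: 0.0
```

>>> nudge_tcp:
  segments:
    - [[0, 0.003, 0], 0, 0]
    - [[0, 0.002, 0], 0, 0]
    - [[0, 0.001, 0], 0, 0]
    - [[0, 0, 0], 0, 0]
    - [[0, 0, 0], 0, 0]

```text
clock: 21.0
position: [0.5264, 0.0152, 0.0218]
ee_rot: [2.124, 2.315, 0.0]
force: [-0.3, 0.4, -0.2]
width: 0.005
gripper_force: 0.0
```

```bash
python3 snap.py side8 side;python3 snap.py scene8 scene
```

Run:
```python
from h import *
# block silhouette fit from side (changed pixels relative to side5 restricted to block colour)
for n in("side","scene"):
    im=cv2.imread(f"pics/{n}8.png");hsv=cv2.cvtColor(im,cv2.COLOR_BGR2HSV)
    m=((hsv[...,0]<16)&(hsv[...,1]>150)&(hsv[...,2]>30)).astype(np.uint8)
    k,l,st,ce=cv2.connectedComponentsWithStats(m)
    print(n,[(st[i].tolist(),ce[i].round(0).tolist()) for i in range(1,k) if st[i,4]>60])
    F=[.5996,.0129,.0858];print(proj(n,loc(F,np.array([(x,.0106+y,z+.018) for x,z in((-.054,0),(-.04,.042),(-.006,.042)) for y in(-.055,.055)]))).round(0).tolist())
```

```text
side [([228, 13, 332, 166, 3959], [413.0, 89.0]), ([325, 126, 11, 11, 83], [329.0, 131.0]), ([272, 208, 25, 30, 476], [284.0, 223.0]), ([324, 327, 25, 43, 180], [338.0, 350.0]), ([299, 335, 35, 44, 631], [315.0, 357.0])]
[[282.0, 237.0], [257.0, 212.0], [286.0, 224.0], [261.0, 199.0], [297.0, 218.0], [271.0, 194.0]]
scene [([0, 0, 51, 91, 3386], [19.0, 45.0]), ([170, 1, 11, 11, 94], [175.0, 6.0]), ([319, 198, 15, 24, 192], [323.0, 210.0]), ([140, 217, 35, 11, 326], [157.0, 222.0]), ([398, 333, 20, 25, 319], [407.0, 346.0]), ([507, 387, 53, 33, 950], [540.0, 407.0])]
[[270.0, 229.0], [311.0, 223.0], [270.0, 224.0], [314.0, 217.0], [273.0, 235.0], [317.0, 228.0]]
```

>>> nudge_tcp:
  segments:
    - [[0, 0.002, 0], 0, 0]
    - [[0, 0.002, 0], 0, 0]
    - [[0, 0, 0], 0, 0]
    - [[0, 0, 0], 0, 0]

```text
clock: 21.5
position: [0.5268, 0.0152, 0.0214]
ee_rot: [-2.122, -2.311, 0.006]
force: [-10.4, -0.5, 9.6]
width: 0.006
gripper_force: 5.8
```

>>> nudge_tcp:
  segments:
    - [[0, 0.002, 0], 0, 0]
    - [[0, 0.002, 0], 0, 0]
    - [[0, 0, 0], 0, 0]
    - [[0, 0, 0], 0, 0]

```text
clock: 21.9
position: [0.527, 0.0152, 0.021]
ee_rot: [-2.119, -2.306, 0.012]
force: [-22.5, -2.1, 22.1]
width: 0.004
gripper_force: 12.3
```

>>> nudge_tcp:
  segments:
    - [[0, 0.002, 0], 0, 0]
    - [[0, 0.001, 0], 0, 0]
    - [[0, 0, 0], 0, 0]
    - [[0, 0, 0], 0, 0]

```text
clock: 22.3
position: [0.5269, 0.0152, 0.0207]
ee_rot: [-2.116, -2.303, 0.017]
force: [-32.3, -2.6, 30.7]
width: 0.004
gripper_force: 17.5
```

>>> nudge_tcp:
  segments:
    - [[0, -0.007, 0], 0, 0]
    - [[0, -0.007, 0], 0, 0]
    - [[0, -0.007, 0], 0, 0]
    - [[0, 0, -0.018], 0, 0]
    - [[0, 0, -0.016], 0, 0]
    - [[0, 0, 0], 0, 0]
    - [[0, 0, 0], 0, 0]

```text
clock: 23.0
position: [0.5166, 0.0146, 0.0558]
ee_rot: [2.123, 2.315, 0.002]
force: [-0.7, 0.9, -0.6]
width: 0.001
gripper_force: 0.0
```

```bash
python3 snap.py w9 wrist; python3 snap.py side9 side;python3 snap.py scene9 scene
```

Run:
```python
from h import *
from scipy.optimize import minimize
from cell import arm
F=np.array([.5996,.0129,.0858]);p=arm.observe()["position"];c,s=np.cos(F[2]),np.sin(F[2]);d=p[:2]-F[:2]
print("tool in fence",c*d[0]+s*d[1],-s*d[0]+c*d[1],p[2])
# visible block in w9: predicted end corners vs mask
im=cv2.imread("pics/w9.png");hsv=cv2.cvtColor(im,cv2.COLOR_BGR2HSV)
m=((hsv[...,0]<16)&(hsv[...,1]>150)&(hsv[...,2]>30)).astype(np.uint8)
k,l,st,ce=cv2.connectedComponentsWithStats(m)
print([(st[i].tolist(),ce[i].round(0).tolist()) for i in range(1,k) if st[i,4]>60])
def P(off):return wproj("w9",loc(F,np.array([(x,y+off,z+.018) for x,z in((-.054,.02),(-.04,.042),(-.006,.042)) for y in(-.055,.055)]))).round(1).tolist()
print(P(.0096));print("clamp -y edges",wproj("w9",loc(F,[(x,.0686,z) for x in(-.0105,.0105) for z in(.06,.082)])).round(1).tolist())
cv2.imwrite("pics/m9.png",m*255)
for v in range(60,240,6):
    r=np.where(m[v,180:420])[0]
    if len(r):print(v,[(180+a[0],180+a[-1]) for a in np.split(r,np.where(np.diff(r)>2)[0]+1) if len(a)>2])
```

```text
tool in fence -0.08334301429604912 0.008656874601002292 0.05508650248542975
[([394, 82, 166, 95, 11291], [478.0, 131.0]), ([321, 155, 105, 114, 9315], [374.0, 203.0]), ([395, 297, 15, 30, 285], [402.0, 310.0])]
[[320.4, 326.3], [328.5, 152.5], [347.7, 345.5], [363.7, 156.3], [400.7, 341.3], [426.3, 159.1]]
clamp -y edges [[419.0, 150.8], [438.9, 154.5], [453.7, 153.2], [476.4, 157.3]]
102 [(np.int64(407), np.int64(419))]
108 [(np.int64(395), np.int64(419))]
114 [(np.int64(395), np.int64(419))]
120 [(np.int64(395), np.int64(419))]
126 [(np.int64(394), np.int64(419))]
132 [(np.int64(394), np.int64(419))]
138 [(np.int64(394), np.int64(419))]
144 [(np.int64(394), np.int64(419))]
150 [(np.int64(414), np.int64(419))]
156 [(np.int64(323), np.int64(388))]
162 [(np.int64(323), np.int64(419))]
168 [(np.int64(323), np.int64(419))]
174 [(np.int64(323), np.int64(419))]
180 [(np.int64(323), np.int64(419))]
186 [(np.int64(323), np.int64(419))]
192 [(np.int64(323), np.int64(419))]
198 [(np.int64(323), np.int64(419))]
204 [(np.int64(323), np.int64(419))]
210 [(np.int64(323), np.int64(419))]
216 [(np.int64(322), np.int64(419))]
222 [(np.int64(322), np.int64(419))]
228 [(np.int64(322), np.int64(419))]
234 [(np.int64(322), np.int64(418))]
```

>>> nudge_tcp:
  segments:
    - [[0.001, 0.007, 0.001], 0, 0]
    - [[0, 0.0065, 0.002], 0, 0]
    - [[0, 0.002, 0.001], 0, 0]
    - [[0, 0, 0], 0, 0]
    - [[0, 0, 0], 0, 0]

```text
clock: 23.65
position: [0.5314, 0.0165, 0.0515]
ee_rot: [-2.124, -2.314, 0.001]
force: [-0.1, -0.7, 0.1]
width: 0.01
gripper_force: 0.0
```

>>> nudge_tcp:
  segments:
    - [[0, 0.0017, 0.001], 0, 0]
    - [[0, 0.0017, 0.001], 0, 0]
    - [[0, 0, 0], 0, 0]
    - [[0, 0, 0], 0, 0]

```text
clock: 24.05
position: [0.5349, 0.0169, 0.0497]
ee_rot: [-2.124, -2.315, 0.0]
force: [0.3, -0.1, 0.3]
width: 0.006
gripper_force: 0.0
```

>>> nudge_tcp:
  segments:
    - [[0, 0.0017, 0.001], 0, 0]
    - [[0, 0.0017, 0.001], 0, 0]
    - [[0, 0, 0], 0, 0]
    - [[0, 0, 0], 0, 0]

```text
clock: 24.45
position: [0.5383, 0.0172, 0.0477]
ee_rot: [-2.124, -2.315, 0.0]
force: [-0.5, -0.4, -0.2]
width: 0.008
gripper_force: 0.0
```

>>> nudge_tcp:
  segments:
    - [[0, 0.0017, 0.001], 0, 0]
    - [[0, 0.0017, 0.001], 0, 0]
    - [[0, 0, 0], 0, 0]
    - [[0, 0, 0], 0, 0]

```text
clock: 24.85
position: [0.5407, 0.0174, 0.0461]
ee_rot: [-2.123, -2.313, 0.001]
force: [-7.1, 0.0, 13.1]
width: 0.008
gripper_force: 6.4
```

>>> nudge_tcp:
  segments:
    - [[0, 0.0017, 0.001], 0, 0]
    - [[0, 0.0017, 0.001], 0, 0]
    - [[0, 0, 0], 0, 0]
    - [[0, 0, 0], 0, 0]

```text
clock: 25.25
position: [0.5409, 0.0174, 0.0458]
ee_rot: [-2.121, -2.308, 0.004]
force: [-27.5, -0.4, 52.5]
width: 0.004
gripper_force: 25.5
```

>>> nudge_tcp:
  segments:
    - [[0, 0.001, -0.001], 0, 0]
    - [[0, 0.001, 0], 0, 0]
    - [[0, 0, 0], 0, 0]
    - [[0, 0, 0], 0, 0]
    - [[0, 0, 0], 0, 0]

```text
clock: 25.75
position: [0.5409, 0.0175, 0.0459]
ee_rot: [-2.119, -2.306, 0.008]
force: [-30.2, -0.8, 48.5]
width: 0.007
gripper_force: 25.6
```

```bash
python3 snap.py w10 wrist;python3 - <<'E'
from h import *
m={}
for n in("w10","w9"):
    hsv=cv2.cvtColor(cv2.imread(f"pics/{n}.png"),cv2.COLOR_BGR2HSV)
    m=((hsv[...,0]<16)&(hsv[...,1]>150)&(hsv[...,2]>30)).astype(np.uint8)
    F=[.5996,.0129,.0858]
    print(n,wproj(n,loc(F,[(x,y+.0106,z+.018) for x,z in((-.054,.02),(-.04,.042),(-.006,.042)) for y in(.055,)])).round(1).tolist())
    print("clamp",wproj(n,loc(F,[(-.0105,.0686,.060),(-.0105,.0686,.072),(-.006,.0686,.072)])).round(1).tolist())
    for v in range(100,240,10 if n=="w9" else 8):
        r=np.where(m[v,150:470])[0]
        if len(r):print(v,[(150+int(a[0]),150+int(a[-1])) for a in np.split(r,np.where(np.diff(r)>2)[0]+1) if len(a)>2])
E
```

```text
w10 [[284.2, 152.9], [316.1, 156.3], [388.7, 158.2]]
clamp [[379.8, 151.4], [388.1, 153.2], [397.9, 153.7]]
100 [(358, 469)]
108 [(356, 469)]
116 [(357, 469)]
124 [(356, 469)]
132 [(356, 469)]
140 [(356, 469)]
148 [(362, 469)]
156 [(362, 469)]
164 [(284, 431)]
172 [(284, 430)]
180 [(284, 386), (394, 429)]
188 [(284, 386)]
196 [(284, 385)]
204 [(284, 385)]
212 [(284, 384)]
220 [(284, 384)]
228 [(284, 383)]
236 [(284, 382)]
w9 [[328.5, 150.6], [363.8, 154.3], [426.4, 157.1]]
clamp [[419.0, 150.8], [429.3, 152.7], [437.4, 153.2]]
100 [(423, 469)]
110 [(395, 469)]
120 [(395, 469)]
130 [(394, 469)]
140 [(394, 469)]
150 [(414, 469)]
160 [(323, 415), (429, 469)]
170 [(323, 425), (458, 469)]
180 [(323, 424)]
190 [(323, 423)]
200 [(323, 422)]
210 [(323, 421)]
220 [(322, 420)]
230 [(322, 419)]
```

>>> nudge_tcp:
  segments:
    - [[0, 0.001, -0.001], 0, 0]
    - [[0, 0.0005, -0.001], 0, 0]
    - [[0, 0, 0], 0, 0]
    - [[0, 0, 0], 0, 0]
    - [[0, 0, 0], 0, 0]
    - [[0, 0, 0], 0, 0]
    - [[0, 0, 0], 0, 0]
    - [[0, 0, 0], 0, 0]

```text
clock: 26.6
position: [0.5408, 0.0175, 0.0461]
ee_rot: [-2.118, -2.305, 0.013]
force: [-27.1, -1.4, 29.3]
width: 0.003
gripper_force: 19.4
```

```bash
python3 snap.py w11 wrist;python3 - <<'E'
from h import *
hsv=cv2.cvtColor(cv2.imread("pics/w11.png"),cv2.COLOR_BGR2HSV)
m=((hsv[...,0]<16)&(hsv[...,1]>150)&(hsv[...,2]>30)).astype(np.uint8)
for u in(290,310,330,350,365,375,382):
    r=np.where(m[90:240,u])[0];print(u,[(90+int(a[0]),90+int(a[-1])) for a in np.split(r,np.where(np.diff(r)>1)[0]+1)])
F=[.5996,.0129,.0858]
for o in(.0066,.0096,.0126):print(o,wproj("w11",loc(F,[(x,.055+o,z+.018) for x,z in((-.054,.02),(-.04,.042),(-.006,.042))])).round(1).tolist())
E
```

```text
290 [(157, 239)]
310 [(157, 239)]
330 [(157, 239)]
350 [(157, 239)]
365 [(90, 239)]
375 [(90, 239)]
382 [(90, 239)]
0.0066 [[284.3, 160.6], [315.9, 165.2], [388.3, 166.8]]
0.0096 [[284.3, 154.8], [316.0, 158.6], [388.6, 160.4]]
0.0126 [[284.3, 149.0], [316.1, 151.9], [388.9, 153.9]]
```

```bash
python3 -c "
from cell import arm
print(arm.observe()['force']);print(arm.sign_off())"
```

```text
[-25.84756568  -1.45464807  28.50930712]
the job is handed in; nothing more can be done
None
```

The job is handed in: the clamp is clipped in the fence's notch, and the block sits square against the fence about 4 mm from the clamp. The arm was still pushing on the bevel at sign-off, about 26 N back and 29 N down, at about 27 s on the clock; the sign-off returned no verdict.

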